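# Index a swivel bin arm one hole

### The arm

A 7-joint arm with a two-finger parallel gripper is mounted at the origin on the work surface. World frame = base frame: x ahead of the robot, y to its left, z up, the work surface at z = 0. Lengths are in m, angles in degrees, forces in N, time in s.
With the tool pointing down it reaches from about 0.425 to 0.875 m from the base axis. Payload 4.7 kg.
Tool frame: the origin (TCP) lies on the centre line of the jaws, within the pads' length; the fingertips stand 8 mm ahead of it and the grasp point (between the pads) lies 11 mm behind it; z points along the fingers, y is the direction in which the jaws open and shut (so a half turn about z gives the same grasp; the last joint's range is limited). The gripper opens to 87 mm and grips with 3 to 60 N. Pads are 19 mm wide; open, the fingers measure 117 mm over their backs; the gripper's body (75 mm by 190 mm) begins 51 mm behind the grasp point.
Start: joints at [-67.89, 18.392, -4.016, 83.108, 1.295, 78.541, -3.26], TCP at [0.236, 0.606, 0.231] pointing down, gripper open.
Joint ranges: [-163.93, 163.93], [-17.29, 119.83], [-79.2, 71.16], [3.27, 140.29], [-89.18, 269.18], [5.43, 117.66], [-154.24, 154.24]. Speed limits (degrees/s): [147.25, 147.25, 180, 180, 180, 180, 180].

### API

Orientations are given as [roll, pitch, yaw] about the fixed x, y, z axes, in that order (R = Rz(yaw) Ry(pitch) Rx(roll)).
In Python, from cell import env gives the robot as it stands. The module is installed in compiled form; this text tells all that it offers.
- The arm moves only by the tool move_arm, never from a script. Its argument "steps" is a list of rows, each a list of 2 entries, a list of its own where there are three numbers: the shift along the tool's x, y, z in m, then the turn about the tool's z in rad. A call has 1 to 20 rows; each row is the pose to reach, as a shift and turn from the pose commanded when the call began, along the tool's axes at that moment; what a row does not reach only later rows make up. A row lasts 1/8 s, in which the tool goes at most 62.5 mm and 10.7 degrees, less where a joint would pass 70% of its speed; a pose out of reach is approached as far as the arm can. A call with a gripper value outside its range is refused whole. "hand" is the closure, from -1 (fully open) to 1 (shut), set as the call begins (left out, the last holds). The fingers move at their own pace and stop on an object; "squeeze" is the grip in N (left out, the last holds). Time passes only in rows, so rows that repeat a pose let the fingers close. It gives the time, the measured TCP pose, the force and the opening at its end, in the units of the state.
- env.get_obs(): the state, without advancing time (a new reading comes with each control period).
- env.read_camera(name): name is "side" or "top" or "wrist"; returns (picture, depth): 420x560x3 uint8, red, green, blue; 420x560 float32, m along the optical axis (not along the pixel's ray), 0 where there is no reading.
- env.calibration(name): a dict with "intrinsics" (3x3 intrinsics, pixels), "D" ([k1, k2, p1, p2, k3] as OpenCV has them; the pictures are not rectified), "position" and "orientation" of the camera in the world; the wrist camera has in their place "mount" (4x4, takes a point from camera to tool coordinates, whose origin is the TCP and whose axes are the flange's). Camera axes: x right, y up, looking along -z (the intrinsics and any distortion apply to the point x, -y, -z); pixel columns grow to the right and rows downward; lengths in m; the calibration is good to about 2 mm. A picture is of the moment at which its call begins: read the wrist's pose just before it. calibration takes no time and is no camera call.
- env.sign_off(): hands the job in, once; it reports no verdict.
Trained networks look in the newest picture that a camera, given by its name, has taken for a name from the list of things; names that differ only in an ending like _2 or _b are one class to them, and where a whole thing is asked for, a point or a joint stands for the part that bears it (a point fixed in the world has none). Each returns a list of dicts, best first, with "conf" (0 to 1); they miss things now and then, are a little off and sometimes report something else, mostly with a low value. They report only what shows in the picture. A call takes as long as a camera call.
- env.cut_out(camera, query): "region" (420x560 bool, what is visible of it) and "uv" ([column, row] in pixels, amid what is visible of it).
The state is a dict: "time_s": time; "qpos": joint angles; "joint_velocities": joint speeds; "effort": joint torques, N m; "tool_pos": TCP position; "tool_rot": TCP orientation; "force": force on the tool from outside, world axes, zero at the start; "wrist_torque": the same for the moment, N m; "grip_width": finger opening in m.
Only numpy, scipy, OpenCV 4.12 (cv2) and the standard library are available. Lean on these libraries where they do the work, as an engineer would, in place of code of your own. Each camera call takes 0.05 s, during which the arm holds its last target. There are 200 camera calls.

### The job

The blue swivel arm that carries the pick bin is locked by a spring index pin with a red pull ring. Hook a fingertip under the ring and lift the pin clear of its hole, swing the arm exactly one hole towards the grey crate, and let the pin spring fully down into that next hole, then take the finger out of the ring. Hook the ring, do not pinch it or wrench it, and leave everything else on the table undisturbed.

Things in the scene. Friction and masses are not known exactly. Their poses are not given: they have to be found in the camera images.
- stand: Fixed pedestal of the swivel arm: dark foot 150 mm across, grey column, aluminium index plate 180 x 170 mm with its top 80 mm above the table. Origin on the table, on the upright pivot axis; x runs out along the plate's middle (away from the robot, turned up to 15 degrees), y to its left. Five 12 mm holes on an arc of radius 115 mm about the pivot, at -30, -15, 0, 15, 30 degrees from x.
- swing_arm (a joint): Angle of the blue swivel arm about the pivot, rad: 0 = along the stand's x axis, pin in the middle hole (the start); positive = turned left (towards the stand's +y, counter-clockwise from above); stops at +-0.56. One hole is 0.262 rad. With the pin down it is locked with 0.5 degree of play; with the pin out it turns with slight friction (some 2 N at the ring) and stays where it is left.
- pivot (a point): Point on the pivot axis at the top face of the arm, 94 mm above the table. The arm, a flat bar 46 mm wide, runs outward from here. On it: a dark pivot cap (52 mm across, top at 117 mm above the table) and, 115 mm out, the pin's dark housing (34 mm across, top at 125 mm).
- bin_mid (a point): Centre of the blue open-front bin that rides on the swivel arm: 125 mm long, 105 mm wide, from 98 to 168 mm above the table, reaching from 209 to 335 mm from the pivot. It turns with the arm.
- index_pin (a joint): Lift of the spring index pin, m: 0 = fully down in a hole, about 0.009 = resting on the plate between holes, 0.012 or more = well clear, upper stop at 0.020. It moves straight up and down in the arm, 115 mm from the pivot. A spring pulls it down, about 4 N seated and 8 N at the stop. Let go, it springs down and enters a hole only where there is one; its nose is rounded.
- ring_eye (a point): Centre of the red pull ring, rigid on the pin's top: 48 mm inside, 60 mm outside, wire 6 mm. Pin down: 159 mm above the table, 137 mm from the pivot, straight along the arm. It leans back 52 degrees from upright, upper edge outward, lower edge on the pin, so a finger pointing outward along the arm and 30 to 45 degrees off straight down passes through it; behind it 50 mm are free before the bin.
- crate_mid (a point): Grey plastic crate with trays in it, 300 x 200 x 120 mm, standing on the table to the left or to the right of the swivel arm; the point is its centre, 60 mm above the table. It shows the side towards which the arm is to be swung: left if it lies on the stand's +y side, right if on the -y side. Not to be touched.
- green_bin: Green open-front bin 260 x 180 x 125 mm with metal clips in it, on the other side of the arm; origin at the centre of its underside. Bystander.
- tray_stack: Stack of three white formed trays, 200 x 140 x 54 mm; origin at the centre of its underside. Bystander.
- tape_roll: Brown roll of packing tape lying flat near the arm, 104 mm across, 48 mm high, origin at the centre of its underside. Bystander.
- screwdriver: Red-handled screwdriver lying on the table near the arm, 190 mm long. Bystander.
- label_roll: White label roll standing on end, 90 mm across, 60 mm high, origin at the centre of its underside. Bystander.
- glue_jar: White jar with a red lid, 70 mm across, 95 mm high, origin at the centre of its underside. Bystander.
- plug_gauge: Steel plug gauge standing on end, 26 mm across, 80 mm high, origin at the centre of its underside. Bystander.

How it is judged:
By the outcome, as a careful person would: the job done as asked, in the order asked, and still so for the second after the job is handed in, with the robot touching nothing.
It also fails if it takes over 48 s, if anything falls off the work surface, if the arm or the gripper's body presses on something with over 40 N, if the wrist force passes 120 N, or if a joint passes its speed limit or range.

## Working session

There is one attempt and no reset: what is moved stays moved. The work goes in short steps, Python scripts to look and compute and a tool call to move; the robot and the scene stay as the last step left them, time stands still between calls to the robot, and variables do not carry over. Pictures are saved under pics/ and viewed, about 8 in all and at most 12, crops included, and the job is handed in when it is done.

Besides the shell and the picture viewer there is one more tool, called after "Request:" by a JSON object that holds its "fn" and its "kwargs", one argument or row to a line. move_arm: Moves the arm, as the interface text tells. Its arguments: {"type":"object","properties":{"steps":{"type":"array"},"hand":{"type":"number"},"squeeze":{"type":"number"}},"required":["steps"]}

```bash
mkdir -p pics
cat > h.py <<'E'
import numpy as np, cv2
from scipy.spatial.transform import Rotation as R
from cell import env
def rot(o):
    o=np.array(o,float)
    return o if o.shape==(3,3) else (R.from_euler('xyz',o,degrees=True).as_matrix() if o.size==3 else R.from_quat(o).as_matrix())
def pose(cam):
    c=env.calibration(cam)
    if 'mount' in c:
        s=env.get_obs(); T=np.eye(4);T[:3,:3]=rot(s['tool_rot']);T[:3,3]=s['tool_pos']
        return c,T@np.array(c['mount'])
    T=np.eye(4);T[:3,:3]=rot(c['orientation']);T[:3,3]=c['position'];return c,T
def pts(cam,uv,d,T=None):
    c,T0=pose(cam); T=T0 if T is None else T
    uv=np.array(uv,float).reshape(-1,1,2)
    n=cv2.undistortPoints(uv,np.array(c['intrinsics'],float),np.array(c['D'],float)).reshape(-1,2)
    d=np.array(d,float).reshape(-1)
    P=np.c_[n[:,0]*d,-n[:,1]*d,-d]
    return P@T[:3,:3].T+T[:3,3]
def region(cam,reg,dep,T=None):
    v,u=np.nonzero(reg&(dep>0)); return pts(cam,np.c_[u,v],dep[v,u],T)
def snap(cam,name):
    c,T=pose(cam); p,d=env.read_camera(cam); cv2.imwrite(f'pics/{name}.png',p[:,:,::-1]); return p,d,T
E
python3 - <<'E'
from h import *
print(env.get_obs())
for c in('top','side','wrist'):
    print(c,env.calibration(c))
for c in('top','side'):
    p,d,T=snap(c,c+'1')
    for q in('ring_eye','pivot','bin_mid','crate_mid','swing_arm','index_pin','green_bin'):
        for r in env.cut_out(c,q)[:2]:
            P=region(c,r['region'],d,T); print(c,q,round(r['conf'],2),np.round(r['uv']),r['region'].sum(),np.median(P,0).round(3) if len(P) else None, P.min(0).round(3),P.max(0).round(3))
a=cv2.imread('pics/top1.png');b=cv2.imread('pics/side1.png')
E
```

```text
{'time_s': 0.0, 'qpos': array([-67.88909799,  18.43778837,  -4.01707236,  83.17882435,
         1.29534193,  78.54186534,  -3.25976611]), 'joint_velocities': array([-0.07124527, -0.03709591, -0.12488868, -0.03050478,  0.0167548 ,
       -0.070294  ,  0.00112431]), 'effort': array([ 3.61251623e-04, -4.91281879e+01, -4.03968450e-01, -3.12522125e+01,
       -6.41973736e-02,  4.37920564e-02,  1.61889789e-04]), 'tool_pos': array([0.23596996, 0.60503519, 0.22944178]), 'tool_rot': array([-1.79886799e+02,  5.89450595e-03,  1.58700705e+02]), 'force': array([-0.12231634,  0.17066524,  1.01633571]), 'wrist_torque': array([-0.00633411,  0.03707101,  0.01565256]), 'grip_width': 0.08699635606366576}
top {'intrinsics': array([[454.84504969,   0.        , 288.68521425],
       [  0.        , 454.84504969, 213.18291383],
       [  0.        ,   0.        ,   1.        ]]), 'D': array([0.02117329, 0.        , 0.        , 0.        , 0.        ]), 'position': array([ 0.25575536, -0.00754656,  1.47816273]), 'orientation': array([ 11.48361039,  -0.10534304, -89.30852749])}
side {'intrinsics': array([[479
[... 1985 characters left out ...]
271. 345.] 1203 [ 0.278 -0.315  0.069] [ 0.254 -0.335 -0.002] [ 0.322 -0.269  0.1  ]
side bin_mid 0.75 [302. 219.] 3125 [ 0.61  -0.058  0.12 ] [ 0.344 -0.111 -0.004] [0.886 0.154 0.179]
side crate_mid 0.59 [402. 347.] 14103 [ 0.502 -0.519  0.051] [ 0.348 -0.633 -0.005] [ 0.789 -0.343  0.125]
side swing_arm 0.78 [301. 221.] 3310 [ 0.607 -0.058  0.121] [ 0.344 -0.111 -0.003] [0.72  0.133 0.179]
side swing_arm 0.35 [266. 250.] 6617 [ 0.461 -0.066  0.083] [ 0.299 -0.143 -0.007] [0.909 0.2   0.179]
side index_pin 0.61 [283. 221.] 175 [ 0.517 -0.049  0.15 ] [ 0.484 -0.084 -0.003] [0.692 0.143 0.179]
side green_bin 0.66 [178. 173.] 4443 [0.508 0.488 0.056] [ 0.371  0.393 -0.007] [0.726 0.759 0.128]
```

View pics/top1.png

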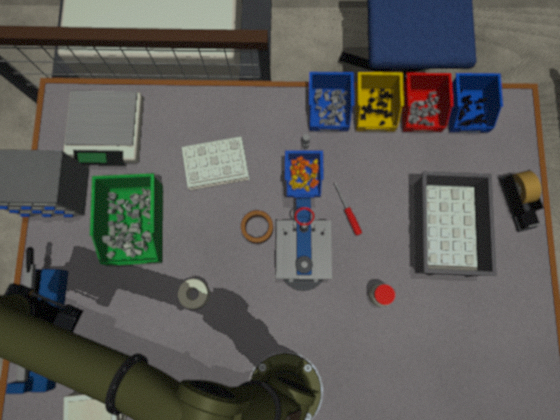

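View pics/side1.png

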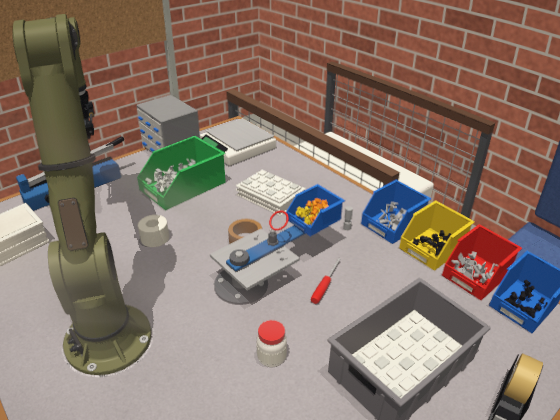

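The top view shows the pivot at about (304,265), the ring at (304,216), the blue bin at (304,175), and the grey crate on the right at (457,222). So the swing is to the right (negative). The side view agrees. My moves can't tilt the tool, so I need to know the fingers' shape. Next I'll get the stand geometry and a wrist view.

Run:
```python
from h import *
allp=[]
for c in('top','side'):
    p,d,T=snap(c,c+'2')
    v,u=np.nonzero(d>0); P=pts(c,np.c_[u,v],d[v,u],T); C=p[v,u].astype(int)
    roi=(abs(P[:,0]-.5)<.23)&(abs(P[:,1]+.05)<.12)
    P,C=P[roi],C[roi]; r,g,b=C.T
    red=(r>130)&(g<75)&(b<75)&(P[:,2]>.12)&(P[:,0]<.58)
    blue=(b>r+40)&(b>g+15)&(P[:,2]>.085)
    bar=blue&(abs(P[:,2]-.094)<.008)&(P[:,0]<.57)
    dark=(C.max(1)<75)&(P[:,2]>.1)&(P[:,2]<.13)&(P[:,0]<.5)
    bin_=blue&(P[:,2]>.11)
    plate=(abs(P[:,2]-.08)<.006)&(P[:,0]<.55)
    for n,m in dict(red=red,bar=bar,dark=dark,bin=bin_,plate=plate).items():
        Q=P[m]
        if len(Q)>3:
            print(c,n,len(Q),Q.mean(0).round(4),Q.min(0).round(3),Q.max(0).round(3), end=' ')
            w,V=np.linalg.eigh(np.cov(Q[:,:2].T)); a=V[:,1]*np.sign(V[0,1]); print('ang',np.degrees(np.arctan2(a[1],a[0])).round(1))
        if n=='plate': print(cv2.minAreaRect(Q[:,:2].astype(np.float32)))
p,d,T=snap('wrist','w1')
# finger depth
np.save('wd.npy',d)
Tm=np.array(env.calibration('wrist')['mount'])
v,u=np.nonzero((d>0)&(d<.22)); Q=pts('wrist',np.c_[u,v],d[v,u],Tm)
for s in(1,-1):
    q=Q[(Q[:,1]*s>0)]
    for z in np.arange(-.09,.012,.006):
        k=q[(abs(q[:,2]-z)<.003)]
        if len(k): print(s,z.round(3),len(k),np.percentile(k,[2,50,98],axis=0)[:,:2].round(4).tolist())
```

```text
top red 41 [ 0.5163 -0.0596  0.1637] [ 0.493 -0.079  0.146] [ 0.537 -0.029  0.185] ang -53.7
top bar 563 [ 0.4675 -0.0529  0.0941] [ 0.35  -0.074  0.086] [ 0.57  -0.029  0.102] ang 0.4
top dark 127 [ 0.4032 -0.0504  0.1115] [ 0.358 -0.076  0.102] [ 0.492 -0.03   0.127] ang -0.6
top bin 553 [ 0.6627 -0.0531  0.1514] [ 0.582 -0.108  0.112] [0.716 0.007 0.175] ang 1.7
top plate 2229 [ 0.4231 -0.0524  0.08  ] [ 0.338 -0.139  0.074] [0.546 0.033 0.086] ang -88.5
((0.44228631258010864, -0.05324418842792511), (0.20793893933296204, 0.16940394043922424), 1.015966773033142)
side red 55 [ 0.5149 -0.0575  0.1626] [ 0.488 -0.084  0.142] [ 0.534 -0.025  0.178] ang 84.1
side bar 622 [ 0.4681 -0.0598  0.0928] [ 0.344 -0.08   0.086] [ 0.57  -0.033  0.099] ang 1.6
side dark 38 [ 0.4024 -0.0691  0.1042] [ 0.349 -0.083  0.1  ] [ 0.496 -0.047  0.118] ang 2.4
side bin 1262 [ 0.6543 -0.0543  0.1415] [ 0.578 -0.113  0.11 ] [0.718 0.009 0.173] ang 57.7
side plate 2012 [ 0.4189 -0.0672  0.079 ] [ 0.332 -0.143  0.074] [0.543 0.033 0.086] ang -73.4
((0.4384504556655884, -0.054648615419864655), (0.20929342508316
[... 1726 characters left out ...]
.0115, -0.0494], [-0.0029, -0.049], [0.0058, -0.0484]]
-1 -0.042 397 [[-0.0108, -0.0492], [-0.0044, -0.047], [0.0016, -0.0437]]
-1 -0.036 105 [[-0.0103, -0.056], [-0.0049, -0.044], [0.0112, -0.0434]]
-1 -0.03 195 [[-0.0092, -0.056], [0.0103, -0.0492], [0.0113, -0.0437]]
-1 -0.024 169 [[0.0049, -0.0545], [0.0097, -0.0489], [0.0112, -0.0445]]
-1 -0.018 188 [[0.0023, -0.0536], [0.0091, -0.0467], [0.0113, -0.0439]]
-1 -0.012 169 [[-0.0008, -0.0528], [0.0088, -0.0457], [0.0108, -0.0438]]
-1 -0.006 161 [[-0.0036, -0.0525], [0.0088, -0.045], [0.0109, -0.0438]]
-1 0.0 171 [[-0.0065, -0.0526], [0.0086, -0.0444], [0.0108, -0.0437]]
-1 0.006 126 [[-0.009, -0.0521], [0.0068, -0.0442], [0.0108, -0.0438]]
```

View pics/w1.png

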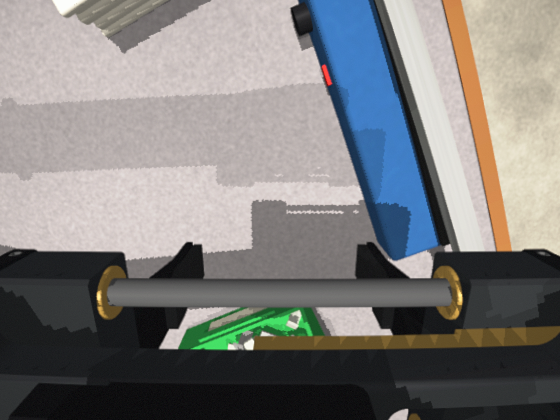

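The wrist view shows the pads standing about 5 mm proud of the fingers. That makes a ledge about 50 mm above the tip, facing inward. A vertical finger inside the leaning ring, with its pad facing outward, can catch the ring's upper edge on that ledge, with no pinching. I'll move above the ring with the tool's y axis along the arm.

Request:
{"fn": "move_arm", "kwargs": {
  "steps": [
    [[-0.02,-0.02,-0.05],0.0],
    [[-0.05,-0.05,-0.07],0.08],
    [[-0.09,-0.09,-0.07],0.2],
    [[-0.13,-0.13,-0.07],0.32],
    [[-0.17,-0.17,-0.07],0.44],
    [[-0.21,-0.21,-0.07],0.56],
    [[-0.25,-0.25,-0.07],0.68],
    [[-0.29,-0.295,-0.07],0.8],
    [[-0.33,-0.335,-0.07],0.92],
    [[-0.37,-0.378,-0.07],1.03],
    [[-0.41,-0.42,-0.07],1.12],
    [[-0.45,-0.46,-0.07],1.18],
    [[-0.48,-0.49,-0.07],1.18],
    [[-0.498,-0.509,-0.07],1.18],
    [[-0.498,-0.509,-0.07],1.18]
  ],
  "hand": -1
}}

```text
time_s: 2.82
tool_pos: [0.5154, -0.0519, 0.3007]
tool_rot: [180.0, 0.0, 90.8]
force: [-0.6, 0.7, -0.1]
grip_width: 0.0875
```

Run:
```python
from h import *
s=env.get_obs();print(s['tool_pos'],s['tool_rot'],s['qpos'].round(1),s['force'])
p,d,T=snap('wrist','w2')
for q in('ring_eye','index_pin','pivot'):
    for r in env.cut_out('wrist',q)[:2]:
        P=region('wrist',r['region'],d,T); print(q,round(r['conf'],2),np.round(r['uv']),r['region'].sum(),np.median(P,0).round(3))
v,u=np.nonzero(d>0); P=pts('wrist',np.c_[u,v],d[v,u],T); C=p[v,u].astype(int); r,g,b=C.T
red=(r>110)&(r>2.2*g)&(r>2.2*b)&(P[:,2]>.13)&(P[:,2]<.19)&(abs(P[:,0]-.515)<.06)&(abs(P[:,1]+.05)<.05)
Q=P[red]; print('ring',len(Q),Q.mean(0).round(4),np.percentile(Q,[1,99],axis=0).round(4))
blue=(b>r+40)&(b>g+15)
Q2=P[blue&(abs(P[:,2]-.094)<.006)&(P[:,0]<.57)]; print('bar',len(Q2),Q2.min(0).round(3),Q2.max(0).round(3))
if len(Q2)>20:
  for x in np.arange(.36,.58,.02):
    k=Q2[abs(Q2[:,0]-x)<.006]
    if len(k)>5: print(x.round(2),np.percentile(k[:,1],[2,98]).round(4))
# torus fit
from scipy.optimize import least_squares
def res(q):
    th=q[3]; l=np.radians(52); n=np.array([-np.cos(l)*np.cos(th),-np.cos(l)*np.sin(th),np.sin(l)])
    # ring plane holds up-vector (sin l outward, cos l up)
    e=np.array([np.sin(l)*np.cos(th),np.sin(l)*np.sin(th),np.cos(l)]); n=np.cross(e,[-np.sin(th),np.cos(th),0])
    D=Q-q[:3]; h=D@n; rr=np.linalg.norm(D-np.outer(h,n),axis=1)
    return np.hypot(h,rr-.027)-.003
o=least_squares(res,[*Q.mean(0),0.],loss='soft_l1',f_scale=.002); print('fit',o.x[:3].round(4),np.degrees(o.x[3]).round(1),np.abs(o.fun).mean())
# pad ledge
d0=np.load('wd.npy');Tm=np.array(env.calibration('wrist')['mount'])
v,u=np.nonzero((d0>0)&(d0<.22)); q=pts('wrist',np.c_[u,v],d0[v,u],Tm)
for z in np.arange(-.047,-.033,.001):
    for s in (1,-1):
        k=q[(abs(q[:,2]-z)<.0006)&(q[:,1]*s>.04)&(q[:,1]*s<.06)&(q[:,0]<.012)]
        if len(k): print(s,z.round(3),len(k),np.percentile(abs(k[:,1]),[5,50,95]).round(4),np.percentile(k[:,0],[5,95]).round(4))
```

```text
[ 0.51537429 -0.05189201  0.3006667 ] [1.79986703e+02 3.97990152e-02 9.08236802e+01] [-31.2  -0.2  34.2  96.4   0.2  83.7   3.8] [-0.64544788  0.71019499 -0.14201299]
ring_eye 0.7 [262. 197.] 1015 [ 0.513 -0.052  0.16 ]
index_pin 0.73 [263. 198.] 1009 [ 0.51  -0.052  0.159]
pivot 0.59 [277. 187.] 38173 [ 0.512 -0.047  0.097]
ring 746 [ 0.5151 -0.0501  0.1629] [[ 0.4917 -0.0793  0.1446]
 [ 0.5364 -0.024   0.1796]]
bar 4521 [ 0.347 -0.076  0.088] [ 0.57  -0.029  0.1  ]
0.36 [-0.0366 -0.0318]
0.4 [-0.0758 -0.0313]
0.42 [-0.0753 -0.0313]
0.44 [-0.0749 -0.031 ]
0.46 [-0.0742 -0.0308]
0.48 [-0.0746 -0.0305]
0.5 [-0.0744 -0.0303]
0.52 [-0.074 -0.03 ]
0.54 [-0.0706 -0.0297]
0.56 [-0.0733 -0.0296]
fit [ 0.5127 -0.0506  0.1643] -0.2 0.0007338860362293317
1 -0.047 33 [0.048  0.0483 0.0487] [-0.0085  0.0032]
-1 -0.047 54 [0.0478 0.0482 0.0486] [-0.0113  0.0039]
1 -0.046 40 [0.048  0.0484 0.0487] [-0.0088  0.0031]
-1 -0.046 50 [0.0477 0.0481 0.0486] [-0.0105  0.0026]
1 -0.045 31 [0.0479 0.0482 0.0489] [-0.0088  0.0025]
-1 -0.045 36 [0.0478 0.0482 0.0486] [-0.0114  0.0023]
1 -0.044 32 [0.0479 0.04
[... 452 characters left out ...]
0.001 ]
-1 -0.04 27 [0.043  0.0433 0.0468] [-0.0104 -0.0008]
1 -0.039 15 [0.0436 0.0438 0.044 ] [-0.0091 -0.0014]
-1 -0.039 23 [0.0428 0.0432 0.0435] [-0.0096 -0.0009]
1 -0.038 19 [0.0436 0.0439 0.0441] [-0.0102 -0.0023]
-1 -0.038 17 [0.0429 0.0432 0.0436] [-0.0097 -0.0027]
1 -0.037 16 [0.0435 0.0439 0.0441] [-0.01   -0.0032]
-1 -0.037 14 [0.0427 0.0431 0.0435] [-0.0103 -0.003 ]
1 -0.036 15 [0.0436 0.0439 0.0441] [-0.0094 -0.0032]
-1 -0.036 15 [0.0428 0.0432 0.0435] [-0.0097 -0.0037]
1 -0.035 18 [0.0436 0.0439 0.0534] [-0.0096  0.011 ]
-1 -0.035 18 [0.0429 0.0433 0.0513] [-0.0096  0.011 ]
1 -0.034 26 [0.0438 0.0513 0.0555] [-0.009  0.011]
-1 -0.034 30 [0.0428 0.048  0.0553] [-0.0098  0.0109]
```

The ring centre is about (0.514, -0.052, 0.159), the pivot (0.377, -0.053), and the arm's axis about +0.7°. These fit the given sizes: 137 mm pivot to ring, bar about 45 mm wide. The pad ledge is at TCP -41.5 mm and 4.9 mm deep. Next I'll set the jaws to about 28 mm, go to just above the ring and look.

Request:
{"fn": "move_arm", "kwargs": {
  "steps": [
    [[0,0.0246,0.0],0],
    [[0,0.0246,0.02],0],
    [[0,0.0246,0.05],0],
    [[0,0.0246,0.08],0],
    [[0,0.0246,0.098],0],
    [[0,0.0246,0.098],0]
  ],
  "hand": 0.356,
  "squeeze": 20
}}

```text
time_s: 3.78
tool_pos: [0.539, -0.0482, 0.2016]
tool_rot: [-179.9, -0.0, 91.2]
force: [-1.0, -0.5, 0.4]
grip_width: 0.0352
```

Run:
```python
from h import *
s=env.get_obs();print(s['tool_pos'],s['tool_rot'],s['grip_width'],s['force'])
p,d,T=snap('wrist','w3')
q,_,_=snap('side','s3'); q=cv2.resize(q[170:290,210:370],(560,420),interpolation=cv2.INTER_CUBIC)
cv2.imwrite('pics/c3.png',np.hstack([cv2.resize(p,(400,300)),cv2.resize(q,(400,300))])[:,:,::-1])
v,u=np.nonzero(d>0); P=pts('wrist',np.c_[u,v],d[v,u],T); C=p[v,u].astype(int); r,g,b=C.T
red=(r>90)&(r>2.2*g)&(r>2.2*b)&(P[:,2]>.13)&(P[:,2]<.19)&(abs(P[:,0]-.515)<.06)&(abs(P[:,1]+.05)<.05)
Q=P[red]; print('ring',len(Q),Q.mean(0).round(4),np.percentile(Q,[1,99],axis=0).round(4))
for sg in(1,-1):
  t=(P-s['tool_pos'])@rot(s['tool_rot']); k=t[(abs(t[:,2]-.004)<.004)&(abs(t[:,0])<.015)&(t[:,1]*sg>0)]; print(len(k),np.percentile(k,[2,98],axis=0).round(4) if len(k) else 0)
```

```text
[ 0.53899892 -0.04819413  0.2015671 ] [-1.79868075e+02 -5.41345301e-03  9.11607902e+01] 0.035200462457211104 [-1.02403281 -0.49106592  0.36138273]
ring 1313 [ 0.5166 -0.0436  0.1639] [[ 0.4917 -0.0726  0.1444]
 [ 0.5372 -0.0239  0.1794]]
138 [[-0.0087  0.0178  0.0001]
 [ 0.0108  0.0264  0.0079]]
132 [[-0.0085 -0.0257  0.0002]
 [ 0.0106 -0.0171  0.0074]]
```

View pics/c3.png

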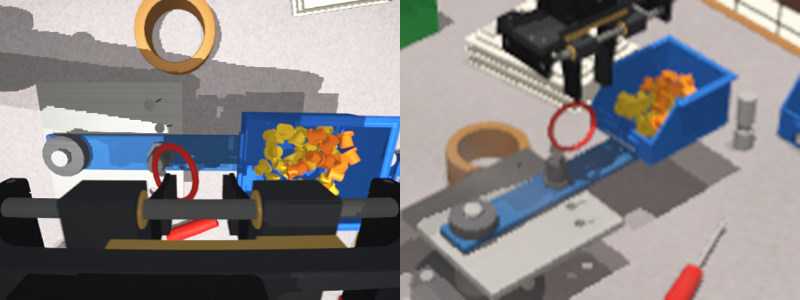

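The crop shows the near finger above the ring's opening, with the other finger between the ring and the bin. It sits 3 mm too far left, and the jaws are still closing. I'll correct that sideways and descend.

Request:
{"fn": "move_arm", "kwargs": {
  "steps": [
    [[-0.0033,0.001,0.0],0],
    [[-0.0033,0.001,0.0],0],
    [[-0.0033,0.001,0.01],0],
    [[-0.0033,0.001,0.02],0],
    [[-0.0033,0.001,0.03],0],
    [[-0.0033,0.001,0.04],0],
    [[-0.0033,0.001,0.05],0],
    [[-0.0033,0.001,0.06],0],
    [[-0.0033,0.001,0.07],0],
    [[-0.0033,0.001,0.076],0],
    [[-0.0033,0.001,0.076],0]
  ]
}}

```text
time_s: 5.25
tool_pos: [0.5406, -0.0524, 0.1261]
tool_rot: [-180.0, 0.0, 91.1]
force: [-0.6, 0.6, -0.0]
grip_width: 0.0278
```

Run:
```python
from h import *
s=env.get_obs();print(s['tool_pos'],s['tool_rot'],s['grip_width'],s['force'])
p,d,T=snap('wrist','w4')
q,_,_=snap('side','s4'); q=cv2.resize(q[170:260,225:345],(400,300),interpolation=cv2.INTER_CUBIC)
cv2.imwrite('pics/c4.png',np.hstack([cv2.resize(p,(400,300)),q])[:,:,::-1])
```

```text
[ 0.54063129 -0.0523791   0.12608615] [-1.79957689e+02  6.71606520e-03  9.10860082e+01] 0.02784996946708474 [-0.60759123  0.58168955 -0.00429682]
```

View pics/c4.png

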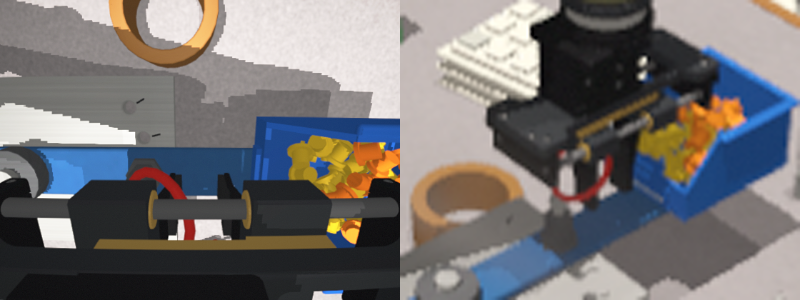

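The finger is through the ring with no contact force. Next I'll move outward so the ledge goes under the ring's upper edge.

Request:
{"fn": "move_arm", "kwargs": {
  "steps": [
    [[0,0.003,0],0],
    [[0,0.005,0],0],
    [[0,0.006,0],0],
    [[0,0.007,0],0],
    [[0,0.007,0],0]
  ]
}}

```text
time_s: 5.98
tool_pos: [0.5479, -0.0522, 0.1266]
tool_rot: [180.0, -0.0, 91.1]
force: [0.1, -0.5, -1.1]
grip_width: 0.0281
```

Request:
{"fn": "move_arm", "kwargs": {
  "steps": [
    [[0,0.001,0],0],
    [[0,0.002,0],0],
    [[0,0.002,0],0]
  ]
}}

```text
time_s: 6.35
tool_pos: [0.5494, -0.0523, 0.1264]
tool_rot: [-179.9, -0.0, 91.1]
force: [-2.1, -0.5, 1.2]
grip_width: 0.0275
```

Request:
{"fn": "move_arm", "kwargs": {
  "steps": [
    [[0,0,-0.002],0],
    [[0,0,-0.004],0],
    [[0,0,-0.006],0],
    [[0,0,-0.008],0],
    [[0,0,-0.008],0]
  ]
}}

```text
time_s: 6.98
tool_pos: [0.5495, -0.052, 0.1343]
tool_rot: [-179.9, -0.0, 91.1]
force: [-2.5, -0.2, -4.6]
grip_width: 0.0275
```

The force is now 4.6 N downward, so the pin is hooked and lifting. I'll raise it further.

Request:
{"fn": "move_arm", "kwargs": {
  "steps": [
    [[0,0,-0.002],0],
    [[0,0,-0.004],0],
    [[0,0,-0.006],0],
    [[0,0,-0.008],0],
    [[0,0,-0.01],0],
    [[0,0,-0.01],0],
    [[0,0,-0.01],0]
  ]
}}

```text
time_s: 7.85
tool_pos: [0.5496, -0.0521, 0.1444]
tool_rot: [-180.0, -0.0, 91.1]
force: [-3.8, 1.0, -6.8]
grip_width: 0.0278
```

Run:
```python
from h import *
s=env.get_obs();print(s['tool_pos'],s['grip_width'],s['force'])
p,d,T=snap('wrist','w5')
q,_,_=snap('side','s5'); q=cv2.resize(q[170:260,225:345],(400,300),interpolation=cv2.INTER_CUBIC)
cv2.imwrite('pics/c5.png',np.hstack([cv2.resize(p,(400,300)),q])[:,:,::-1])
v,u=np.nonzero(d>0); P=pts('wrist',np.c_[u,v],d[v,u],T); C=p[v,u].astype(int); r,g,b=C.T
red=(r>90)&(r>2.2*g)&(r>2.2*b)&(P[:,2]>.13)&(P[:,2]<.21)&(abs(P[:,0]-.515)<.06)&(abs(P[:,1]+.05)<.05)
Q=P[red]; print('ring',len(Q),Q.mean(0).round(4),np.percentile(Q,[1,99],axis=0).round(4))
```

```text
[ 0.54957747 -0.05208635  0.14439059] 0.027756405625729168 [-3.80924369  1.01216944 -6.80259471]
ring 1584 [ 0.5224 -0.0358  0.1814] [[ 0.4969 -0.0612  0.1627]
 [ 0.5378 -0.0235  0.1928]]
```

View pics/c5.png

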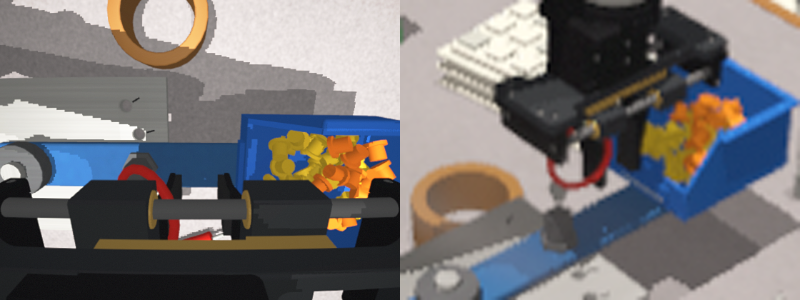

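The pin is up about 14 mm: the force is 6.8 N and the ring has risen about 13.5 mm. The pin shaft shows above its housing in the side crop. I'll swing 0.262 rad to the right along the arc.

Request:
{"fn": "move_arm", "kwargs": {
  "steps": [
    [[0,0,-0.001],0],
    [[-0.0035,0,-0.001],0.02],
    [[-0.0076,-0.0003,-0.001],0.044],
    [[-0.0121,-0.0006,-0.001],0.07],
    [[-0.0172,-0.0011,-0.001],0.1],
    [[-0.0224,-0.0017,-0.001],0.13],
    [[-0.0275,-0.0025,-0.001],0.16],
    [[-0.0326,-0.0035,-0.001],0.19],
    [[-0.0368,-0.0045,-0.001],0.215],
    [[-0.041,-0.0055,-0.001],0.24],
    [[-0.0435,-0.0061,-0.001],0.255],
    [[-0.0446,-0.0065,-0.001],0.262],
    [[-0.0446,-0.0065,-0.001],0.262],
    [[-0.0446,-0.0065,-0.001],0.262]
  ]
}}

```text
time_s: 9.7
tool_pos: [0.5443, -0.0971, 0.1456]
tool_rot: [180.0, 0.0, 76.1]
force: [-4.3, 1.2, -7.1]
grip_width: 0.0278
```

```bash
cat > ang.py <<'E'
from h import *
s=env.get_obs();print(s['tool_pos'],s['tool_rot'],s['grip_width'],s['force'])
piv=np.array([.377,-.0532])
for c in('wrist','side','top'):
    p,d,T=snap(c,c+'_%d'%(s['time_s']*100))
    v,u=np.nonzero(d>0); P=pts(c,np.c_[u,v],d[v,u],T); C=p[v,u].astype(int); r,g,b=C.T
    m=(b>r+40)&(b>g+15)&(abs(P[:,2]-.094)<.006)&(P[:,0]<.57)&(P[:,0]>.4)&(abs(P[:,1]+.06)<.1)
    Q=P[m]
    # far (left) edge: boundary fit of bar
    for deg in(1,):
        e=[]
        for x in np.arange(.41,.56,.008):
            k=Q[abs(Q[:,0]-x)<.004]
            if len(k)>3: e.append([x,*np.percentile(k[:,1],[3,97])])
        e=np.array(e)
        if len(e)>4:
            for j,n in((1,'right'),(2,'left')):
                f=np.polyfit(e[:,0],e[:,j],1); rs=abs(np.polyval(f,e[:,0])-e[:,j]); k=rs<=np.median(rs)*2.5; f=np.polyfit(e[k,0],e[k,j],1)
                print(c,n,'edge deg',np.degrees(np.arctan(f[0])).round(2),'dist from pivot',((np.polyval(f,piv[0])-piv[1])*np.cos(np.arctan(f[0]))).round(4),'resid',np.median(rs).round(4))
    m=(r>90)&(r>2.2*g)&(r>2.2*b)&(P[:,2]>.135)&(P[:,2]<.21)&(abs(P[:,0]-.51)<.07)&(abs(P[:,1]+.07)<.08)
    Q=P[m]
    if len(Q): print(c,'ring z',np.percentile(Q[:,2],[1,50,99]).round(4))
E
python3 ang.py
```

```text
[ 0.54431628 -0.09709812  0.14564107] [1.79983092e+02 1.35401400e-02 7.60810719e+01] 0.027831646911495686 [-4.34387548  1.20632808 -7.13624423]
wrist right edge deg -15.09 dist from pivot -0.0144 resid 0.0083
wrist left edge deg -14.4 dist from pivot 0.0212 resid 0.0003
wrist ring z [0.1641 0.1845 0.1939]
side right edge deg -14.58 dist from pivot -0.0251 resid 0.0008
side left edge deg -16.2 dist from pivot 0.0167 resid 0.0054
side ring z [0.1521 0.1715 0.1894]
```

The left edge of the arm went from +0.6° to -14.4°, a turn of 15.0°. I'll lower the pin now.

Request:
{"fn": "move_arm", "kwargs": {
  "steps": [
    [[0,0,0.003],0],
    [[0,0,0.006],0],
    [[0,0,0.009],0],
    [[0,0,0.012],0],
    [[0,0,0.015],0],
    [[0,0,0.018],0],
    [[0,-0.001,0.0205],0],
    [[0,-0.002,0.0205],0],
    [[0,-0.003,0.0205],0]
  ]
}}

```text
time_s: 10.98
tool_pos: [0.5431, -0.0965, 0.1261]
tool_rot: [179.8, -0.0, 76.1]
force: [-0.7, -0.5, -0.2]
grip_width: 0.0281
```

```bash
python3 ang.py; cd pics; ls -t | head -3; python3 -c "
import cv2,glob,os
f=lambda n:max(glob.glob(n+'_*.png'),key=os.path.getmtime)
a=cv2.imread(f('wrist'));b=cv2.imread(f('side'))
import numpy as np
cv2.imwrite('c6.png',np.hstack([cv2.resize(a,(400,300)),cv2.resize(b[175:265,230:350],(400,300),interpolation=2)]))"
```

```text
[ 0.54314321 -0.09645902  0.12613177] [ 1.79754532e+02 -2.79967917e-02  7.60805607e+01] 0.028137368561545716 [-0.74745428 -0.48664782 -0.1983739 ]
wrist right edge deg -15.0 dist from pivot -0.0087 resid 0.0108
wrist left edge deg -14.39 dist from pivot 0.0213 resid 0.0002
wrist ring z [0.1506 0.1699 0.1796]
side right edge deg -14.08 dist from pivot -0.0259 resid 0.0004
side left edge deg -15.95 dist from pivot 0.0172 resid 0.0056
side ring z [0.141  0.155  0.1743]
top_1097.png
side_1097.png
wrist_1097.png
```

View pics/c6.png

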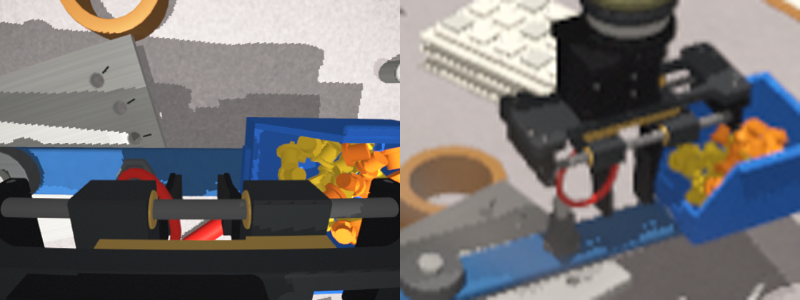

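The ring's top is at 0.1796, against 0.1794 when seated at the start, and the force is about zero. Three free holes show to the left of the arm. So the pin is fully down in the next hole. I'll back the finger inward off the wire, then lift straight out.

Request:
{"fn": "move_arm", "kwargs": {
  "steps": [
    [[0,-0.003,0],0],
    [[0,-0.006,0],0],
    [[0,-0.006,0],0],
    [[0,-0.006,-0.01],0],
    [[0,-0.006,-0.025],0],
    [[0,-0.006,-0.04],0],
    [[0,-0.006,-0.055],0],
    [[0,-0.006,-0.07],0],
    [[0,-0.006,-0.09],0],
    [[0,-0.006,-0.12],0],
    [[0,-0.006,-0.16],0],
    [[0,-0.006,-0.17],0],
    [[0,-0.006,-0.17],0]
  ]
}}

```text
time_s: 12.75
tool_pos: [0.5357, -0.0948, 0.2956]
tool_rot: [179.9, -0.0, 76.1]
force: [-0.3, 0.5, -0.9]
grip_width: 0.0279
```

```bash
python3 ang.py; cd pics; python3 -c "
import cv2,glob,os
f=lambda n:max(glob.glob(n+'_*.png'),key=os.path.getmtime)
a=cv2.imread(f('wrist'));b=cv2.imread(f('side'))
import numpy as np
cv2.imwrite('c7.png',np.hstack([cv2.resize(a,(400,300)),cv2.resize(b,(400,300),interpolation=2)]))"
```

```text
[ 0.53569826 -0.09478706  0.2956146 ] [ 1.79939770e+02 -2.70405727e-02  7.60824653e+01] 0.027946462340659194 [-0.29038436  0.51431531 -0.91224794]
wrist right edge deg -13.99 dist from pivot -0.0229 resid 0.0002
wrist left edge deg -14.52 dist from pivot 0.021 resid 0.0003
wrist ring z [0.145  0.1639 0.1796]
side right edge deg -14.38 dist from pivot -0.0254 resid 0.0005
side left edge deg -18.12 dist from pivot 0.0195 resid 0.0042
side ring z [0.1421 0.1587 0.1797]
```

View pics/c7.png

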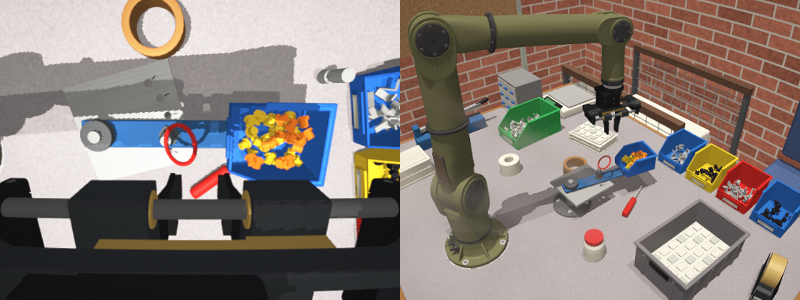

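The finger is out and clear, the ring is down at its seated height, the arm is one hole to the right, and the bystanders look as they did. I'll hand it in.

```bash
python3 -c "
from cell import env
print(env.sign_off())"
```

```text
the job is handed in; nothing more can be done
None
```

The blue arm is swung one hole to the right, towards the grey crate, with the pin sprung fully down in that hole. The finger is out of the ring, and I've handed the job in. The simulated time was 12.75 s at the last move, against the 48 s limit.

**How the ring was hooked:** the moves can't tilt the tool, so I couldn't use the 30–45° finger angle the task describes. I lowered one finger straight down through the ring and caught its upper edge on the step above the finger pad. The jaws stayed about 28 mm apart, so the ring was never pinched. I then raised the pin about 14–15 mm, turned the arm 0.262 rad, lowered the pin and backed the finger out.

**Last checks:**
- **Pin seated:** the ring's top is at 0.1796 m, against 0.1794 m when seated at the start. The force on the tool was about zero once the ring was released.
- **Arm angle:** it went from about +0.7° to between -14.0° and -14.5°, which is one 15° hole.
- **Forces:** the highest force I read was about 8 N, on readings taken at the end of each move.
- **Bystanders:** they look unmoved in the final pictures, but I didn't measure them.

**One disagreement:** the side camera's fit of the arm's left edge gave -16° to -18°. That edge is partly hidden from that view and the fit was poor, so I didn't use it.

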